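# Draw a bearing from the pedal-lift dispenser

## Task

Draw one bearing from the pedal-lift dispenser: press its pedal down until it sits firmly on the rubber buffer, without forcing it, and keep it there until the bearing has rolled out to the end of the trough. Ease the pedal back up so that the lid comes down without slamming, then take the bearing and put it in the steel tray. Leave the other things where they are.

Things in the scene. Friction and masses are not known exactly. Their poses are not given: they have to be found in the camera images.
- dispenser: Pedal-lift bearing dispenser fixed to the bench: grey case on a dark base plate 285x165x6 mm. Origin on the bench; x to its back, y to its left, z up; its front faces the robot, yaw up to 0.3 rad. Case: x -0.05 to 0.09, y -0.061 to 0.085, top z 0.107 (lid shut). Pedal out of the front at y 0.05. Trough out of the front at y -0.05, sloping down 15 degrees towards the robot to x -0.185.
- pedal: Pedal lever; origin on its pivot, lever to -x. Spring: 6 N at the pad at first, 9 N far down. It ends on a rubber buffer at an unknown height, different each time (pad sunk 26 to 46 mm); there the force climbs steeply, some 5 N per further mm. 13 to 18 N at the pad means firmly on the buffer; above 22 N bends the linkage. Let go, it snaps up.
- pedal_pad (a point): Centre of the top face of the pedal's pad, a ribbed dark plate 46 mm (along the lever) by 40 mm; level and 75 mm above the bench when the pedal is up. It lies 140 mm in front of the pivot and swings down when pressed.
- lid (a joint): Angle of the case's lid (aluminium plate hinged along its back edge): 0 shut, positive front edge up (rad). Linked to the pedal, turning 1.1 times as far. A tongue under its front shuts the chute; the bearing passes from about 0.2 rad. Falling faster than 1.2 rad/s it slams. Work it only by the pedal.
- trough_end (a point): On the trough's floor, 19 mm above the bench, below the centre of a bearing that has rolled against the end stop. Trough 13 mm wide inside, cheeks 14 mm high and 3 mm thick, so the bearing, standing on its rim, shows about 21 mm above them.
- bearing: Ball bearing: ring of 35 mm outside diameter, 11 mm thick, about 60 g. Origin at the centre of one flat side, z along its axle; its centre is 5.5 mm along +z. At first it stands on its rim in the chute behind the lid's tongue, axle along the dispenser's y; with the lid up it rolls down the trough by itself in about a second.
- tray: Open square steel tray fixed to the bench left of the vice: 116x116 mm, 22 mm tall, walls and floor 3 mm. Origin under its centre, on the bench. Between it and the dispenser stands the bench vice, up to 0.2 m tall, at y 0.05 to 0.23 and x up to 0.61; wall shelves hang over the back of the bench on that side, so carry along its front part.
- grease_tin: Bystander: an upright grease tin, 69 mm wide, 60 mm tall. Leave it where it is.
- nut: Bystander: a lone hexagon nut, 27 mm. Leave it where it is.
- bolt: Bystander: a hexagon bolt standing on its head, 63 mm tall. Leave it where it is.
- spanner: Bystander: a flat combination spanner, 203 mm long. Leave it where it is.
- tape: Bystander: a roll of masking tape lying flat, 66 mm wide, 25 mm tall. Leave it where it is.
- nut_tin: Bystander: a low round tin with a green lid, 65 mm wide, 32 mm tall. Leave it where it is.
- driver: Bystander: a blue-handled screwdriver, 220 mm long. Leave it where it is.

How it is judged (in metres and radians):
On the way, in this order (a step that is already met when the one before it is completed fails the run):
1. the pedal is held firmly on its buffer (over 12 N, lid above 0.2 rad) with the bearing at rest at the end of the trough (value of joint lid above 0.2 rad and contact force between any of the fingers, the arm and pedal above 12 N and horizontal distance between bearing and trough_end below 0.02 m and linear speed of bearing below 0.03 m/s), for 0.4 s.
2. the lid is shut again, the bearing still in the trough (value of joint lid below 0.03 rad and horizontal distance between bearing and trough_end below 0.02 m), for 0.2 s.
At the end, for the whole second after the job is handed in: The lid is shut (below 0.03 rad), and the bearing lies at rest in the tray (within 55 mm of its centre, origin below 30 mm) (value of joint lid below 0.03 rad and horizontal distance between bearing and tray below 0.055 m and height (world z) of bearing below 0.03 m and linear speed of bearing below 0.02 m/s); the robot touches nothing.
It fails at once if the pedal is forced: more than 22 N on it (contact force between any of the fingers, the arm and pedal above 22 N).
It fails at once if the lid slams: it falls faster than 1.2 rad/s (velocity of joint lid below -1.2 rad/s).
It fails at once if the lid is forced by hand instead of by the pedal (contact force between any of the fingers, the arm and lid above 5 N).
It fails at once if a bystander is moved by more than 30 mm (distance of any of grease_tin, nut, bolt, spanner, tape, nut_tin, driver from where it was at the start of the episode above 0.03 m).
It also fails if it takes over 69 s, if anything falls off the work surface, if the arm or the gripper's body presses on something with over 40 N, if the wrist force passes 120 N, or if a joint passes its speed limit or range.

## Robot

A 7-joint arm with a two-finger parallel gripper is mounted at the origin on a cart in front of the work surface, level with it; the furniture and walls round the work are solid. World frame = base frame: x ahead of the robot, y to its left, z up, the work surface at z = 0. Lengths are in mm, angles in rad, forces in N, time in s.
With the tool pointing down it reaches from about 400 to 875 mm from the base axis. Payload 4.4 kg.
Tool frame: the origin (TCP) lies on the centre line of the jaws, within the pads' length; the fingertips stand 11 mm ahead of it and the grasp point (between the pads) lies 8 mm behind it (ctrl.tips_ahead is the distance from the TCP to the fingertips, in mm); z points along the fingers, y is the line along which they close (so a half turn about z gives the same grasp; the last joint's range is limited). The gripper opens to 85 mm and grips with 20 to 120 N. Pads are 22 mm wide; open, the fingers measure 114 mm over their backs; the gripper's body (76 mm by 85 mm) begins 54 mm behind the grasp point. The pads swing forward as they close: fully open they stand 13 mm farther back than shut.
Start: joints at [-1.228, 0.628, 0.038, 1.517, -0.027, 0.996, -0.02], TCP at [258.359, 596.463, 242.313] pointing down, gripper open.
Joint ranges: [-3.06, 3.06], [-0.37, 2.12], [-1.25, 1.32], [0.18, 2.47], [-1.1, 4.24], [0.23, 1.98], [-2.94, 2.94]. Speed limits (rad/s): [2.57, 2.57, 3.14, 3.14, 3.14, 3.14, 3.14].

## Interface

Orientations are given as [roll, pitch, yaw] about the fixed x, y, z axes, in that order (R = Rz(yaw) Ry(pitch) Rx(roll)).
In Python, from cell import ctrl, eyes, job gives the robot as it stands. The module is installed in compiled form; this text tells all that it offers.
- The arm moves only by the tool carry_out, never from a script. Its argument "moves" is a list of rows, each an object of numbers: "tx", "ty", "tz": the shift along the tool's x, y, z as a fraction of full scale; "twist": the turn about the tool's z as a fraction of full scale; "fingers": the opening, from 0 (shut) to 1 (fully open). In form: [{"tx": .., "ty": .., "tz": .., "twist": .., "fingers": ..}, ...]. A call has 1 to 12 rows; each row shifts and turns the commanded pose from where the row before left it, along the tool's axes as they then stand; what a row does not reach is not made up. Full scale, the value 1, is 0.3 m for a shift and pi rad for a turn. A row lasts 1/8 s, in which the tool goes at most 62.5 mm and 10.7 degrees, less where a joint would pass 70% of its speed; a pose out of reach is approached as far as the arm can. A call with a number of a shift or a turn outside -1 to 1 is refused whole. A call with a gripper value outside its range is refused whole. The fingers move at their own pace and stop on an object; the grip force is fixed at half the most. Time passes only in rows, so rows that do not move let the fingers close. It gives the time, the measured TCP pose, the force, the opening and the grip force at its end, in the units of the state.
- ctrl.read_state(): the state, without advancing time (a new reading comes with each control period).
- eyes.get_image(name): name is "scene" or "side" or "wrist"; returns a dict with "color" (384x512x3 uint8, blue, green, red), "fovy" (degrees; the focal length in pixels is half the picture's height over the tangent of half this angle, whatever the lens; pixels are square), "cx", "cy" (the principal point, pixels), "k1" (the pictures are not rectified: a ray, as slopes to the right and down, at radius r is drawn at 1 + k1 r^2 times it, then the intrinsics apply), "world_from_camera" (4x4, takes a point from camera to world coordinates). Camera axes: x right, y up, looking along -z (the intrinsics and any distortion apply to the point x, -y, -z); pixel columns grow to the right and rows downward; lengths in mm; the calibration is good to about 2 mm. A picture is of the moment at which its call begins. There is no depth.
- job.finish_job(): hands the job in; it is judged then, once.
The state is a dict: "clock": time; "qpos": joint angles; "qd": joint speeds; "tau": joint torques, N m; "eef_pos": TCP position; "tool_rot": TCP orientation; "force": force on the tool from outside, world axes, zero at the start; "torque": the same for the moment, N m; "width": finger opening in mm; "gripper_force": force on a finger pad.
Only numpy, scipy, OpenCV 4.12 (cv2) and the standard library are available. Lean on these libraries where they do the work, as an engineer would, in place of code of your own. Each camera call takes 0.05 s, during which the arm holds its last target. There are 200 camera calls.

## Working session

There is one attempt and no reset: what is moved stays moved. The work goes in short steps, Python scripts to look and compute and a tool call to move; the robot and the scene stay as the last step left them, time stands still between calls to the robot, and variables do not carry over. Pictures are saved under pics/ and viewed, at most 11 in all, crops included, and the job is handed in when it is done.

Besides the shell and the picture viewer there is one more tool, called after "Request:" as a command line: name --argument value ..., lists and objects as JSON in quotes. carry_out: Moves the arm, as the interface text tells. Its arguments: {"type":"object","properties":{"moves":{"type":"array","items":{"type":"object","properties":{"tx":{"type":"number","minimum":-1,"maximum":1},"ty":{"type":"number","minimum":-1,"maximum":1},"tz":{"type":"number","minimum":-1,"maximum":1},"twist":{"type":"number","minimum":-1,"maximum":1},"fingers":{"type":"number"}}}}},"required":["moves"]}

```bash
mkdir -p pics; cat > h.py <<'E'
import numpy as np,cv2,json,pickle
from cell import ctrl,eyes,job
def grab(n,tag):
    d=eyes.get_image(n); cv2.imwrite(f'pics/{tag}.png',d['color']); pickle.dump(d,open(f'pics/{tag}.pkl','wb')); return d
def K(d):
    f=d['color'].shape[0]/2/np.tan(np.radians(d['fovy'])/2); return f
def ray(d,u,v):
    f=K(d); p=np.array([(u-d['cx'])/f,(v-d['cy'])/f]); q=p.copy()
    for _ in range(30): q=p/(1+d['k1']*(q@q))
    M=np.array(d['world_from_camera']); return M[:3,3],M[:3,:3]@np.array([q[0],-q[1],-1])
def at_z(d,u,v,z):
    o,r=ray(d,u,v); return o+r*(z-o[2])/r[2]
def proj(d,P):
    M=np.linalg.inv(np.array(d['world_from_camera'])); c=M[:3,:3]@np.array(P)+M[:3,3]
    q=np.array([c[0],-c[1]])/-c[2]; q=q*(1+d['k1']*(q@q)); return q*K(d)+[d['cx'],d['cy']]
def load(t): return pickle.load(open(f'pics/{t}.pkl','rb'))
E
python3 - <<'E'
from h import *
a=grab('scene','s1');b=grab('side','d1')
for d in(a,b):print(d['fovy'],d['cx'],d['cy'],d['k1'],np.round(d['world_from_camera'],2).tolist())
s=ctrl.read_state();print(s)
cv2.imwrite('pics/both.png',np.vstack([cv2.resize(a['color'],(400,300)),cv2.resize(b['color'],(400,300))]))
cv2.imwrite('pics/s1b.png',cv2.resize(a['color'],(800,600)))
cv2.imwrite('pics/d1b.png',cv2.resize(b['color'],(800,600)))
E
```

```text
54.6533527898331 250.0057372859174 190.94590867959573 -0.11590856137293364 [[-0.51, 0.37, -0.78, -371.69], [-0.86, -0.2, 0.47, 574.84], [0.02, 0.91, 0.42, 578.21], [0.0, 0.0, 0.0, 1.0]]
45.96206624579524 251.6149836396447 191.03867447508 -0.1662471604974431 [[0.84, 0.43, -0.32, 125.16], [-0.53, 0.66, -0.53, -735.35], [-0.02, 0.61, 0.79, 1231.68], [0.0, 0.0, 0.0, 1.0]]
{'clock': 0.1, 'qpos': array([-1.22778447,  0.62922957,  0.03846914,  1.51824764, -0.02697973,
        0.99630255, -0.02002113]), 'qd': array([ 0.00090694, -0.00049217, -0.0012945 , -0.00209608, -0.00023693,
       -0.00030094, -0.00167166]), 'tau': array([ 2.24891919e-03, -5.64532292e+01,  1.23044662e+00, -1.93973529e+01,
        1.13267556e-02,  5.42958209e-03, -3.50151208e-05]), 'eef_pos': array([258.16689347, 595.95547925, 241.50358862]), 'tool_rot': array([-3.13992476e+00,  4.63862445e-05,  2.73275147e+00]), 'force': array([ 0.83841023, -0.6751249 ,  0.18122677]), 'torque': array([ 0.0338667 ,  0.0118906 , -0.00930461]), 'gripper_force': 0.0, 'width': 85.3945508956862}
```

View pics/s1b.png

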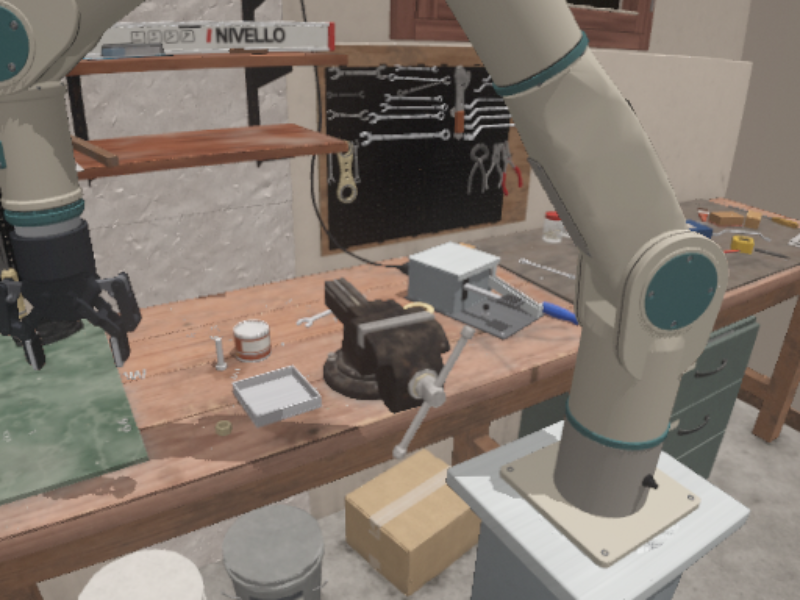

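View pics/d1b.png

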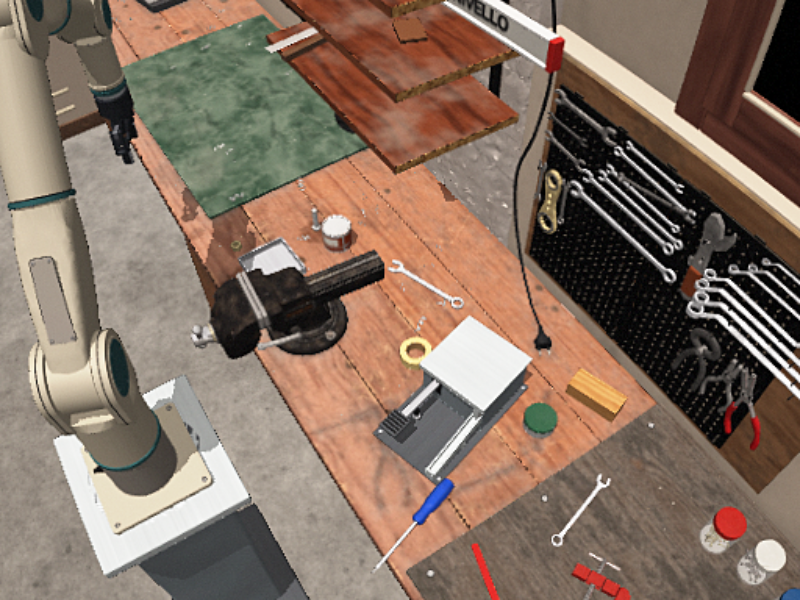

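The side view shows the dispenser: case top at (423–530, 318–412), pedal pad at about (398,425), trough end at about (433,472), tray at about (272,258). I'll enlarge those regions.

```bash
python3 - <<'E'
from h import *
im=load('d1')['color']
a=cv2.resize(im[195:315,230:350],None,fx=5,fy=5,interpolation=cv2.INTER_CUBIC)
cv2.imwrite('pics/c1.png',a)
b=cv2.resize(im[145:195,140:220],None,fx=5,fy=5,interpolation=cv2.INTER_CUBIC)
cv2.imwrite('pics/c1.png',np.hstack([a,np.vstack([cv2.resize(im[145:185,150:200],(200,160),interpolation=cv2.INTER_CUBIC),np.zeros((440,200,3),np.uint8)])]))
E
```

```text
(no output)
```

View pics/c1.png

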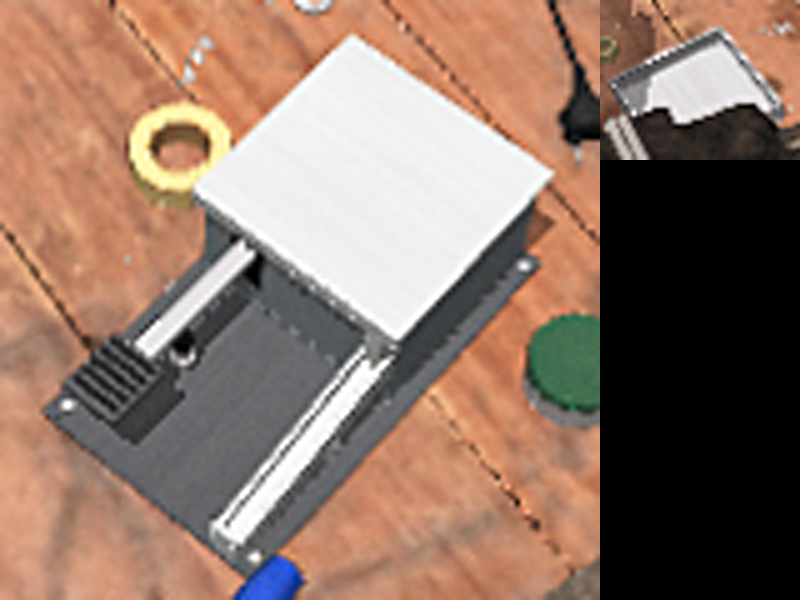

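```bash
python3 - <<'E'
from h import *
d=load('d1')
c=lambda u,v:(230+u/5-.4,195+v/5-.4)
L=np.array([at_z(d,*c(*p),107)[:2] for p in[(352,35),(553,173),(400,345),(197,195)]])
B=np.array([at_z(d,*c(*p),6)[:2] for p in[(43,412),(245,572),(540,262)]])
print(np.round(L),np.round(B))
yl=lambda a,b:np.arctan2(*(a-b)[::-1])
print('yaw',yl(L[0],L[3]),yl(L[1],L[2]),yl(B[2],B[1]), 'len',np.linalg.norm(L[0]-L[3]),np.linalg.norm(L[0]-L[1]),np.linalg.norm(B[2]-B[1]))
yaw=yl((L[0]+L[1])/2,(L[2]+L[3])/2); R=np.array([[np.cos(yaw),-np.sin(yaw)],[np.sin(yaw),np.cos(yaw)]])
o=L.mean(0)-R@[20,12]; print('o',o,yaw); print('B local',((B-o)@R).round(), 'L local',((L-o)@R).round())
s=load('s1');k=1.5625
T=np.array([at_z(s,u/k-.2,v/k-.2,22)[:2] for u,v in[(234,383),(292,367),(322,400),(262,423)]]);print('tray',T.round(),T.mean(0), np.linalg.norm(T-np.roll(T,1,0),axis=1))
t=[at_z(d,150+u/4-.4,145+v/4-.4,22)[:2].round() for u,v in[(610,80),(720,30),(785,110)] for u in[u-600]];print(t)
for p in[(62,383),(118,338),(160,373),(105,422)]: print((R.T@(at_z(d,*c(*p),75)[:2]-o)).round())
for n,p in dict(tape=(180,140),nuttin=(575,360)).items(): print(n,at_z(d,*c(*p),25)[:2].round())
for n,p in dict(driver_handle=(270,580)).items(): print(n,at_z(d,*c(*p),20)[:2].round())
print('tip',at_z(d,375/k,570/k,5)[:2].round(),'hend',at_z(d,450/k,483/k,15)[:2])
E
```

```text
[[ 680. -102.]
 [ 720. -250.]
 [ 575. -293.]
 [ 535. -147.]] [[ 409. -173.]
 [ 453. -324.]
 [ 725. -254.]]
yaw 0.30095311009824083 0.2869840441871837 0.25194878723704184 len 151.92125194943438 153.18637380232863 281.1339728142573
o [ 612.10655877 -215.53714222] 0.2939858734723053
B local [[-182.  100.]
 [-184.  -58.]
 [  97.  -70.]] L local [[ 98.  89.]
 [ 94. -65.]
 [-58. -64.]
 [-54.  88.]]
tray [[486. 372.]
 [488. 263.]
 [367. 259.]
 [355. 367.]] [424.13194607 315.43076225] [131.49125474 108.7318641  120.76321381 109.23708357]
[array([376., 368.]), array([487., 368.]), array([492., 249.])]
[-186.   78.]
[-143.   73.]
[-145.   39.]
[-189.   43.]
tape [579. -64.]
nuttin [ 690. -327.]
driver_handle [ 458. -341.]
tip [ 274. -403.] hend [ 472.50494329 -342.38946174]
```

```bash
cat >> h.py <<'E'
from scipy.spatial.transform import Rotation as Ro
def rows(p0,y0,wps):
    "wps: list of (x,y,z,yaw,n)"
    p=np.array(p0,float);y=y0
    for x,yy,z,yaw,n in wps:
        st=(np.array([x,yy,z])-p)/n; dy=(yaw-y)/n
        for _ in range(n):
            R=Ro.from_euler('xyz',[np.pi,0,y]).as_matrix(); t=R.T@st/300
            print({'tx':round(t[0],3),'ty':round(t[1],3),'tz':round(t[2],3),'twist':round(-dy/np.pi,4)})
            p=p+st;y+=dy
def st():
    s=ctrl.read_state();print({k:np.round(s[k],3).tolist() for k in('clock','eef_pos','tool_rot','force','width','qpos')});return s
E
python3 - <<'E'
from h import *
rows([258.2,596,242],2.733,[(300,560,320,2.6,2),(450,-230,320,.27,18)])
E
```

```text
{'tx': np.float64(-0.088), 'ty': np.float64(-0.027), 'tz': np.float64(-0.13), 'twist': 0.0212}
{'tx': np.float64(-0.089), 'ty': np.float64(-0.021), 'tz': np.float64(-0.13), 'twist': 0.0212}
{'tx': np.float64(-0.099), 'ty': np.float64(-0.111), 'tz': np.float64(-0.0), 'twist': 0.0412}
{'tx': np.float64(-0.113), 'ty': np.float64(-0.097), 'tz': np.float64(-0.0), 'twist': 0.0412}
{'tx': np.float64(-0.124), 'ty': np.float64(-0.082), 'tz': np.float64(-0.0), 'twist': 0.0412}
{'tx': np.float64(-0.134), 'ty': np.float64(-0.065), 'tz': np.float64(-0.0), 'twist': 0.0412}
{'tx': np.float64(-0.141), 'ty': np.float64(-0.047), 'tz': np.float64(-0.0), 'twist': 0.0412}
{'tx': np.float64(-0.146), 'ty': np.float64(-0.029), 'tz': np.float64(-0.0), 'twist': 0.0412}
{'tx': np.float64(-0.149), 'ty': np.float64(-0.01), 'tz': np.float64(-0.0), 'twist': 0.0412}
{'tx': np.float64(-0.149), 'ty': np.float64(0.01), 'tz': np.float64(0.0), 'twist': 0.0412}
{'tx': np.float64(-0.146), 'ty': np.float64(0.029), 'tz': np.float64(0.0), 'twist': 0.0412}
{'tx': np.float64(-0.141), 'ty': np.float64(0.047), 'tz': np.float64(0.0), 'twist': 0.0412}
{'tx': np.float64(-0.134), 'ty': np.float64(0.065), 'tz': np.float64(0.0), 'twist': 0.0412}
{'tx': np.float64(-0.124), 'ty': np.float64(0.082), 'tz': np.float64(0.0), 'twist': 0.0412}
{'tx': np.float64(-0.113), 'ty': np.float64(0.097), 'tz': np.float64(0.0), 'twist': 0.0412}
{'tx': np.float64(-0.099), 'ty': np.float64(0.111), 'tz': np.float64(0.0), 'twist': 0.0412}
{'tx': np.float64(-0.084), 'ty': np.float64(0.123), 'tz': np.float64(0.0), 'twist': 0.0412}
{'tx': np.float64(-0.068), 'ty': np.float64(0.133), 'tz': np.float64(0.0), 'twist': 0.0412}
{'tx': np.float64(-0.05), 'ty': np.float64(0.14), 'tz': np.float64(0.0), 'twist': 0.0412}
{'tx': np.float64(-0.031), 'ty': np.float64(0.146), 'tz': np.float64(0.0), 'twist': 0.0412}
```

Request:
carry_out --moves '[{"tx": -0.088,"ty": -0.027,"tz": -0.13,"twist": 0.021,"fingers": 0},{"tx": -0.089,"ty": -0.021,"tz": -0.13,"twist": 0.021,"fingers": 0},{"tx": -0.1,"ty": -0.11,"twist": 0.041,"fingers": 0},{"tx": -0.113,"ty": -0.097,"twist": 0.041,"fingers": 0},{"tx": -0.124,"ty": -0.082,"twist": 0.041,"fingers": 0},{"tx": -0.134,"ty": -0.065,"twist": 0.041,"fingers": 0},{"tx": -0.141,"ty": -0.047,"twist": 0.041,"fingers": 0},{"tx": -0.146,"ty": -0.029,"twist": 0.041,"fingers": 0},{"tx": -0.149,"ty": -0.01,"twist": 0.041,"fingers": 0},{"tx": -0.149,"ty": 0.01,"twist": 0.041,"fingers": 0},{"tx": -0.146,"ty": 0.029,"twist": 0.041,"fingers": 0},{"tx": -0.141,"ty": 0.047,"twist": 0.041,"fingers": 0}]'

```text
validation failed for argument at $.mo...
```

Request:
carry_out --moves '[{"tx": -0.134,"ty": 0.065,"twist": 0.041,"fingers": 0},{"tx": -0.124,"ty": 0.082,"twist": 0.041,"fingers": 0},{"tx": -0.113,"ty": 0.097,"twist": 0.041,"fingers": 0},{"tx": -0.1,"ty": 0.11,"twist": 0.041,"fingers": 0},{"tx": -0.084,"ty": 0.123,"twist": 0.041,"fingers": 0},{"tx": -0.068,"ty": 0.133,"twist": 0.041,"fingers": 0},{"tx": -0.05,"ty": 0.14,"twist": 0.041,"fingers": 0},{"tx": -0.031,"ty": 0.146,"twist": 0.041,"fingers": 0},{"fingers": 0},{"fingers": 0}]'

```text
validation failed for argument at $.mo...
```

```bash
python3 - <<'E'
from h import *
d=grab('wrist','w1'); print(np.round(d['world_from_camera'],2).tolist(),d['fovy'],d['k1']); st()
cv2.imwrite('pics/w1b.png',cv2.resize(d['color'],(800,600)))
E
```

```text
[[0.4, -0.87, -0.3, 181.25], [0.92, 0.38, 0.13, 629.78], [-0.0, -0.33, 0.95, 374.05], [0.0, 0.0, 0.0, 1.0]] 64.77103957556893 -0.08284271172715994
{'clock': 0.15, 'eef_pos': [258.169, 596.06, 241.604], 'tool_rot': [-3.14, -0.0, 2.733], 'force': [0.354, 0.199, 0.324], 'width': 85.141, 'qpos': [-1.228, 0.629, 0.038, 1.518, -0.027, 0.996, -0.02]}
```

View pics/w1b.png

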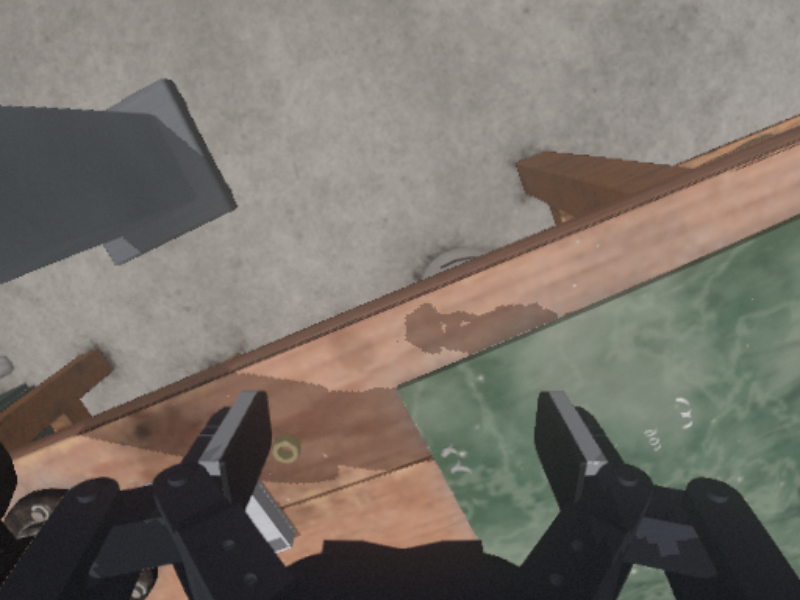

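The picture shows only the start area; the moves were refused. I'll resend them with every field filled in.

Request:
carry_out --moves '[{"tx": -0.088,"ty": -0.027,"tz": -0.13,"twist": 0.021,"fingers": 0},{"tx": -0.089,"ty": -0.021,"tz": -0.13,"twist": 0.021,"fingers": 0},{"tx": -0.1,"ty": -0.11,"tz": 0,"twist": 0.041,"fingers": 0},{"tx": -0.113,"ty": -0.097,"tz": 0,"twist": 0.041,"fingers": 0},{"tx": -0.124,"ty": -0.082,"tz": 0,"twist": 0.041,"fingers": 0},{"tx": -0.134,"ty": -0.065,"tz": 0,"twist": 0.041,"fingers": 0},{"tx": -0.141,"ty": -0.047,"tz": 0,"twist": 0.041,"fingers": 0},{"tx": -0.146,"ty": -0.029,"tz": 0,"twist": 0.041,"fingers": 0},{"tx": -0.149,"ty": -0.01,"tz": 0,"twist": 0.041,"fingers": 0},{"tx": -0.149,"ty": 0.01,"tz": 0,"twist": 0.041,"fingers": 0},{"tx": -0.146,"ty": 0.029,"tz": 0,"twist": 0.041,"fingers": 0},{"tx": -0.141,"ty": 0.047,"tz": 0,"twist": 0.041,"fingers": 0}]'

```text
clock: 1.65
eef_pos: [385.7, 120.9, 320.4]
tool_rot: [3.142, -0.0, 1.309]
force: [0.1, 0.5, -0.1]
width: 0.3
gripper_force: 0.0
```

Request:
carry_out --moves '[{"tx": -0.134,"ty": 0.065,"tz": 0,"twist": 0.041,"fingers": 0},{"tx": -0.124,"ty": 0.082,"tz": 0,"twist": 0.041,"fingers": 0},{"tx": -0.113,"ty": 0.097,"tz": 0,"twist": 0.041,"fingers": 0},{"tx": -0.1,"ty": 0.11,"tz": 0,"twist": 0.041,"fingers": 0},{"tx": -0.084,"ty": 0.123,"tz": 0,"twist": 0.041,"fingers": 0},{"tx": -0.068,"ty": 0.133,"tz": 0,"twist": 0.041,"fingers": 0},{"tx": -0.05,"ty": 0.14,"tz": 0,"twist": 0.041,"fingers": 0},{"tx": -0.031,"ty": 0.146,"tz": 0,"twist": 0.041,"fingers": 0},{"tx": 0,"ty": 0,"tz": 0,"twist": 0,"fingers": 0},{"tx": 0,"ty": 0,"tz": 0,"twist": 0,"fingers": 0}]'

```text
clock: 2.9
eef_pos: [455.0, -227.5, 319.8]
tool_rot: [-3.14, 0.001, 0.283]
force: [-0.2, 1.5, 0.5]
width: 0.1
gripper_force: 0.0
```

```bash
python3 - <<'E'
from h import *
d=grab('wrist','w2'); st()
cv2.imwrite('pics/w2b.png',cv2.resize(d['color'],(800,600)))
E
```

```text
{'clock': 2.95, 'eef_pos': [455.12, -226.937, 319.939], 'tool_rot': [-3.14, 0.0, 0.284], 'force': [-0.791, 0.164, -0.956], 'width': -0.092, 'qpos': [-0.161, 0.438, 0.834, 1.813, -0.37, 1.056, -0.474]}
```

View pics/w2b.png

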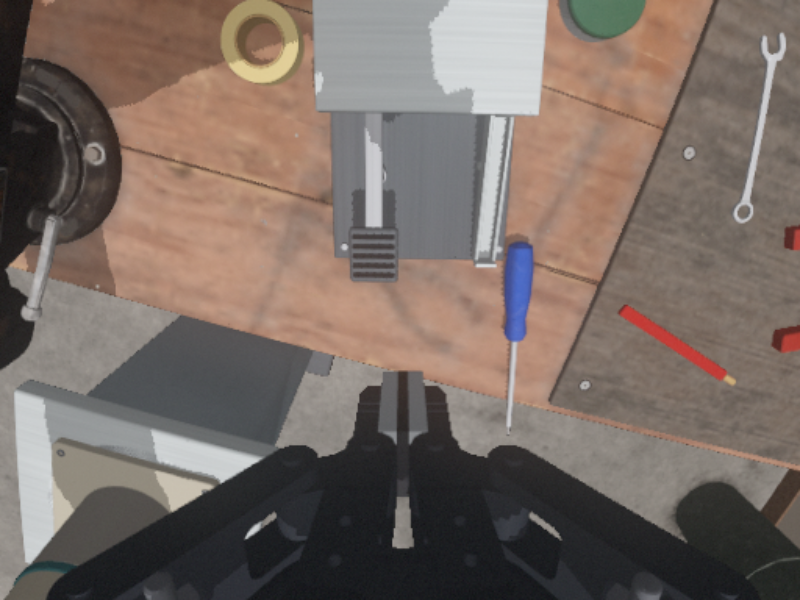

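The wrist view shows the pad at (350–398, 228–281), the trough end stop at about (486,264), the lid's front edge at y≈113 px, and the driver close by at (518,245).

```bash
python3 - <<'E'
from h import *
d=load('w2');k=1.5625
P=lambda u,v,z:at_z(d,u/k-.2,v/k-.2,z)
C=np.array([P(*p,75)[:2] for p in[(350,228),(397,228),(398,281),(351,281)]]);print('pad',C.round(1).tolist(),C.mean(0))
a=C[0]-C[3];b=C[1]-C[2];print('yaw',np.arctan2(a[1],a[0]),np.arctan2(b[1],b[0]),np.linalg.norm(a),np.linalg.norm(C[0]-C[1]))
L=np.array([P(315,111,107)[:2],P(540,115,107)[:2]]);v=L[0]-L[1];print('lid',L,np.arctan2(-v[0],v[1]))
# trough cheek tops: end z~33 ; near the case x=-58: z=33+ (127)*tan15
t1=P(486,262,33)[:2];t2=P(497,117,33+127*np.tan(np.radians(15)))[:2];print('trough',t1,t2,np.arctan2(*(t2-t1)[::-1]))
B=np.array([P(334,258,6)[:2],P(334,112,6)[:2]]);v=B[1]-B[0];print('base',B,np.arctan2(v[1],v[0]))
E
```

```text
pad [[455.6, -182.8], [466.1, -219.2], [423.4, -232.2], [412.5, -194.5]] [ 439.40049397 -207.16243959]
yaw 0.2657975847480017 0.2970140314113026 44.6852777151321 37.871503631925115
lid [[ 535.08631762 -141.00327056]
 [ 576.36962461 -291.12683368]] 0.2683620439669188
trough [ 450.89501931 -307.8243439 ] [ 569.77160543 -269.65316251] 0.3106997591098497
base [[ 407.94700728 -171.11158512]
 [ 538.44543827 -139.17425011]] 0.24001582826787987
```

Request:
carry_out --moves '[{"tx": -0.033,"ty": -0.079,"tz": 0,"twist": 0,"fingers": 0},{"tx": 0,"ty": 0,"tz": 0.15,"twist": 0,"fingers": 0},{"tx": 0,"ty": 0,"tz": 0.15,"twist": 0,"fingers": 0},{"tx": 0,"ty": 0,"tz": 0.15,"twist": 0,"fingers": 0},{"tx": 0,"ty": 0,"tz": 0.15,"twist": 0,"fingers": 0},{"tx": 0,"ty": 0,"tz": 0.12,"twist": 0,"fingers": 0},{"tx": 0,"ty": 0,"tz": 0,"twist": 0,"fingers": 0},{"tx": 0,"ty": 0,"tz": 0,"twist": 0,"fingers": 0}]'

```text
clock: 3.95
eef_pos: [439.9, -208.0, 105.5]
tool_rot: [3.141, -0.001, 0.283]
force: [-0.1, 0.1, 0.3]
width: 0.1
gripper_force: 0.0
```

```bash
python3 - <<'E'
from h import *
d=grab('wrist','w3'); grab('side','d3');e=load('d3'); st()
a=cv2.resize(d['color'][60:320,130:390],(500,500),interpolation=2);b=cv2.resize(e['color'][220:310,230:290],(300,450),interpolation=2)
cv2.imwrite('pics/w3b.png',np.hstack([a,np.vstack([b,np.zeros((50,300,3),np.uint8)])]))
E
```

```text
{'clock': 4.05, 'eef_pos': [440.261, -208.366, 105.856], 'tool_rot': [3.14, -0.002, 0.283], 'force': [0.047, -0.379, -0.211], 'width': 0.115, 'qpos': [0.027, 0.689, 0.542, 2.098, -0.7, 0.535, -0.199]}
```

View pics/w3b.png

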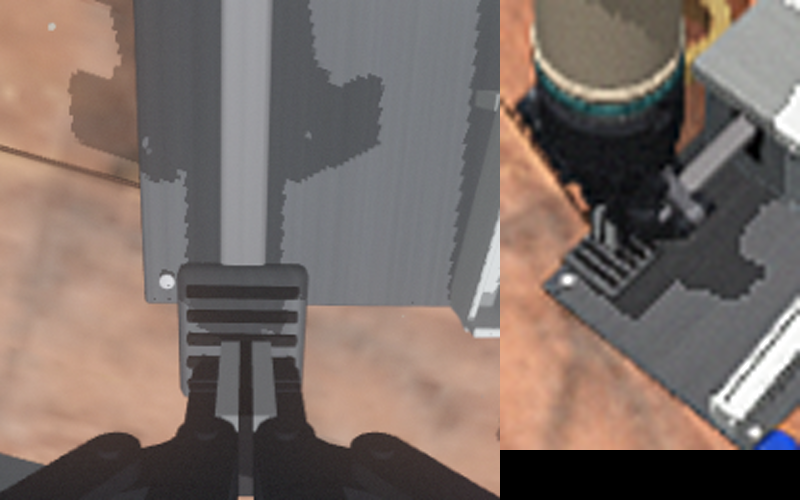

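The closed fingers are centred on the pad, with roughly 20 mm of gap. I'll go down to contact.

Request:
carry_out --moves '[{"tx": 0,"ty": 0,"tz": 0.02,"twist": 0,"fingers": 0},{"tx": 0,"ty": 0,"tz": 0.02,"twist": 0,"fingers": 0},{"tx": 0,"ty": 0,"tz": 0.01,"twist": 0,"fingers": 0},{"tx": 0,"ty": 0,"tz": 0.01,"twist": 0,"fingers": 0},{"tx": 0,"ty": 0,"tz": 0.01,"twist": 0,"fingers": 0},{"tx": 0,"ty": 0,"tz": 0.01,"twist": 0,"fingers": 0},{"tx": 0,"ty": 0,"tz": 0.01,"twist": 0,"fingers": 0},{"tx": 0,"ty": 0,"tz": 0.01,"twist": 0,"fingers": 0}]'

```text
clock: 5.05
eef_pos: [438.6, -208.4, 74.4]
tool_rot: [-3.141, 0.0, 0.282]
force: [-1.7, 0.1, 6.6]
width: -0.0
gripper_force: 3.2
```

Request:
carry_out --moves '[{"tx": 0,"ty": 0,"tz": 0.01,"twist": 0,"fingers": 0},{"tx": 0,"ty": 0,"tz": 0.01,"twist": 0,"fingers": 0},{"tx": 0,"ty": 0,"tz": 0.01,"twist": 0,"fingers": 0},{"tx": 0,"ty": 0,"tz": 0.003,"twist": 0,"fingers": 0},{"tx": 0,"ty": 0,"tz": 0.003,"twist": 0,"fingers": 0},{"tx": 0,"ty": 0,"tz": 0.003,"twist": 0,"fingers": 0}]'

```text
clock: 5.8
eef_pos: [439.0, -208.4, 62.9]
tool_rot: [-3.141, -0.0, 0.282]
force: [-1.9, 0.6, 7.9]
width: 0.1
gripper_force: 3.7
```

Request:
carry_out --moves '[{"tx": 0,"ty": 0,"tz": 0.004,"twist": 0,"fingers": 0},{"tx": 0,"ty": 0,"tz": 0.003,"twist": 0,"fingers": 0},{"tx": 0,"ty": 0,"tz": 0,"twist": 0,"fingers": 0}]'

```text
clock: 6.18
eef_pos: [439.2, -208.3, 60.9]
tool_rot: [-3.141, -0.001, 0.282]
force: [-0.8, -0.4, 7.9]
width: -0.1
gripper_force: 3.6
```

Request:
carry_out --moves '[{"tx": 0,"ty": 0,"tz": 0.0035,"twist": 0,"fingers": 0},{"tx": 0,"ty": 0,"tz": 0.0025,"twist": 0,"fingers": 0},{"tx": 0,"ty": 0,"tz": 0,"twist": 0,"fingers": 0}]'

```text
clock: 6.55
eef_pos: [439.3, -208.3, 59.1]
tool_rot: [-3.142, -0.001, 0.282]
force: [-0.5, 1.5, 7.8]
width: 0.3
gripper_force: 3.7
```

Request:
carry_out --moves '[{"tx": 0,"ty": 0,"tz": 0.0035,"twist": 0,"fingers": 0},{"tx": 0,"ty": 0,"tz": 0.0035,"twist": 0,"fingers": 0},{"tx": 0,"ty": 0,"tz": 0,"twist": 0,"fingers": 0}]'

```text
clock: 6.92
eef_pos: [439.5, -208.2, 57.0]
tool_rot: [-3.142, -0.001, 0.282]
force: [0.0, 0.9, 7.7]
width: 0.1
gripper_force: 3.7
```

Request:
carry_out --moves '[{"tx": 0,"ty": 0,"tz": 0.0035,"twist": 0,"fingers": 0},{"tx": 0,"ty": 0,"tz": 0.0035,"twist": 0,"fingers": 0},{"tx": 0,"ty": 0,"tz": 0,"twist": 0,"fingers": 0}]'

```text
clock: 7.3
eef_pos: [439.7, -208.2, 55.3]
tool_rot: [-3.142, -0.002, 0.282]
force: [-0.2, 1.1, 11.8]
width: -0.2
gripper_force: 5.8
```

The buffer is reached, at 11.8 N. I'll press slightly further.

Request:
carry_out --moves '[{"tx": 0,"ty": 0,"tz": 0.001,"twist": 0,"fingers": 0},{"tx": 0,"ty": 0,"tz": 0.001,"twist": 0,"fingers": 0},{"tx": 0,"ty": 0,"tz": 0,"twist": 0,"fingers": 0}]'

```text
clock: 7.68
eef_pos: [439.8, -208.2, 54.9]
tool_rot: [-3.142, -0.002, 0.282]
force: [-1.0, 1.4, 13.7]
width: 0.2
gripper_force: 6.8
```

Request:
carry_out --moves '[{"tx": 0,"ty": 0,"tz": 0.001,"twist": 0,"fingers": 0},{"tx": 0,"ty": 0,"tz": 0,"twist": 0,"fingers": 0},{"tx": 0,"ty": 0,"tz": 0,"twist": 0,"fingers": 0},{"tx": 0,"ty": 0,"tz": 0,"twist": 0,"fingers": 0},{"tx": 0,"ty": 0,"tz": 0,"twist": 0,"fingers": 0},{"tx": 0,"ty": 0,"tz": 0,"twist": 0,"fingers": 0},{"tx": 0,"ty": 0,"tz": 0,"twist": 0,"fingers": 0},{"tx": 0,"ty": 0,"tz": 0,"twist": 0,"fingers": 0}]'

```text
clock: 8.68
eef_pos: [439.8, -208.2, 54.7]
tool_rot: [3.142, -0.002, 0.282]
force: [-1.6, 1.9, 14.9]
width: 0.0
gripper_force: 7.3
```

```bash
python3 - <<'E'
from h import *
d=grab('wrist','w4'); grab('side','d4');e=load('d4'); st()
a=cv2.resize(d['color'],(480,360),interpolation=2);b=cv2.resize(e['color'][220:320,250:330],(320,400),interpolation=2)
cv2.imwrite('pics/w4b.png',np.hstack([np.vstack([a,np.zeros((40,480,3),np.uint8)]),b]))
E
```

```text
{'clock': 8.775, 'eef_pos': [439.777, -208.174, 54.721], 'tool_rot': [-3.142, -0.002, 0.282], 'force': [-1.536, 2.089, 14.764], 'width': 0.001, 'qpos': [0.106, 0.767, 0.424, 2.119, -0.792, 0.415, -0.121]}
```

View pics/w4b.png

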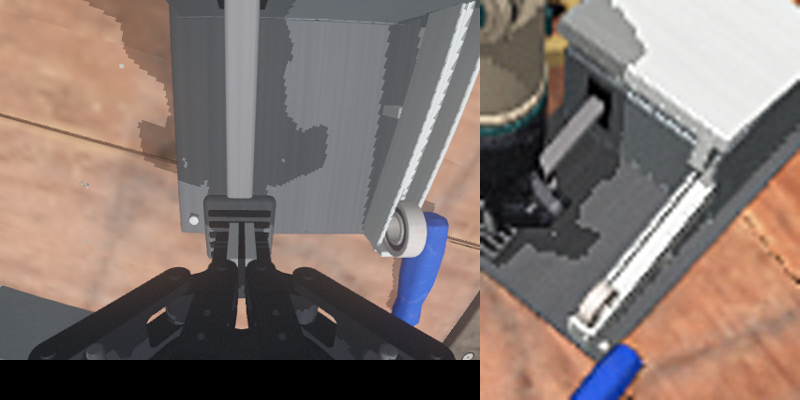

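The bearing rests against the end stop, at wrist (403,230) and side (600,300) in the composite. I'll hold a bit longer, then ease up slowly.

Request:
carry_out --moves '[{"tx": 0,"ty": 0,"tz": 0,"twist": 0,"fingers": 0},{"tx": 0,"ty": 0,"tz": 0,"twist": 0,"fingers": 0},{"tx": 0,"ty": 0,"tz": 0,"twist": 0,"fingers": 0},{"tx": 0,"ty": 0,"tz": 0,"twist": 0,"fingers": 0},{"tx": 0,"ty": 0,"tz": -0.005,"twist": 0,"fingers": 0},{"tx": 0,"ty": 0,"tz": -0.012,"twist": 0,"fingers": 0},{"tx": 0,"ty": 0,"tz": -0.012,"twist": 0,"fingers": 0},{"tx": 0,"ty": 0,"tz": -0.012,"twist": 0,"fingers": 0},{"tx": 0,"ty": 0,"tz": -0.012,"twist": 0,"fingers": 0},{"tx": 0,"ty": 0,"tz": -0.012,"twist": 0,"fingers": 0},{"tx": 0,"ty": 0,"tz": -0.012,"twist": 0,"fingers": 0},{"tx": 0,"ty": 0,"tz": -0.012,"twist": 0,"fingers": 0}]'

```text
clock: 10.28
eef_pos: [438.7, -208.4, 80.6]
tool_rot: [-3.141, 0.0, 0.282]
force: [-1.6, 1.2, 5.8]
width: 0.1
gripper_force: 2.7
```

Request:
carry_out --moves '[{"tx": 0,"ty": 0,"tz": -0.008,"twist": 0,"fingers": 0},{"tx": 0,"ty": 0,"tz": -0.008,"twist": 0,"fingers": 0},{"tx": 0,"ty": 0,"tz": -0.008,"twist": 0,"fingers": 0},{"tx": 0,"ty": 0,"tz": -0.008,"twist": 0,"fingers": 0},{"tx": 0,"ty": 0,"tz": -0.01,"twist": 0,"fingers": 0},{"tx": 0,"ty": 0,"tz": -0.015,"twist": 0,"fingers": 0},{"tx": 0,"ty": 0,"tz": -0.15,"twist": 0,"fingers": 0.5},{"tx": 0,"ty": 0,"tz": -0.15,"twist": 0,"fingers": 0.5},{"tx": 0,"ty": 0,"tz": 0,"twist": 0,"fingers": 0.5}]'

```text
clock: 11.4
eef_pos: [440.9, -209.4, 190.3]
tool_rot: [3.138, -0.005, 0.282]
force: [0.0, 0.7, -0.6]
width: 42.4
gripper_force: 0.0
```

```bash
python3 - <<'E'
from h import *
d=load('w4');e=load('d4')
o1,r1=ray(d,403*512/480-.2,230*512/480-.2); o2,r2=ray(e,250+120/4-.4,220+300/4-.4)
A=np.stack([r1,-r2],1); t=np.linalg.lstsq(A,o2-o1,rcond=None)[0]; print('tri',o1+r1*t[0],o2+r2*t[1])
print(at_z(d,403*512/480,230*512/480,37),at_z(e,279.6,294.6,37))
d=grab('wrist','w5');st()
p=proj(d,at_z(e,279.6,294.6,37)).astype(int);print(p)
x,y=np.clip(p[0]-80,0,352),np.clip(p[1]-60,0,264);print(x,y)
cv2.imwrite('pics/w5b.png',np.vstack([cv2.resize(d['color'][y:y+120,x:x+160],(640,480),interpolation=2)]))
E
```

```text
tri [ 468.22078741 -300.49921189   41.88883254] [ 470.12517909 -301.56801339   42.05134294]
[ 466.36788077 -304.57134051   37.        ] [ 471.58996329 -299.72611189   37.        ]
{'clock': 11.45, 'eef_pos': [439.978, -208.417, 188.721], 'tool_rot': [3.14, -0.003, 0.283], 'force': [-0.469, 0.543, 0.417], 'width': 42.784, 'qpos': [-0.086, 0.571, 0.704, 2.036, -0.555, 0.728, -0.321]}
[353 172]
273 112
```

View pics/w5b.png

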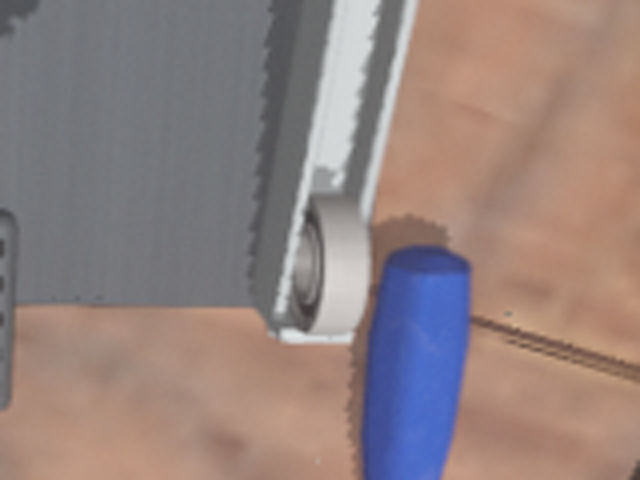

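```bash
python3 - <<'E'
from h import *
d=load('w5')
print(ctrl.tips_ahead)
for u,v,z in[(345,262,53),(345,262,50),(325,200,40),(345,335,40)]: print((u,v,z),at_z(d,273+u/4-.4,112+v/4-.4,z).round(1))
# dispenser model: pad centre (439.4,-207.2), y +50 local; trough y -50
yaw=.28;R=np.array([[np.cos(yaw),-np.sin(yaw)],[np.sin(yaw),np.cos(yaw)]])
for q in[(0,-100)]: print('model offset',[439.4,-207.2]+R@q)
for p in[(469,-301),(467,-304)]:
  c=proj(d,[*p,54.5]);print(p,((c-[272.6,111.6])*4).round())
  for s in(-5.5,5.5): print(((proj(d,[*(np.array(p)+R@[0,s]),54.5])-[272.6,111.6])*4).round())
E
```

```text
11.0
(345, 262, 53) [ 472.  -300.1   53. ]
(345, 262, 50) [ 471.5 -301.4   50. ]
(325, 200, 40) [ 482.8 -294.9   40. ]
(345, 335, 40) [ 451.9 -312.9   40. ]
model offset [ 467.03556486 -303.30554383]
(469, -301) [346. 277.]
[369. 277.]
[323. 277.]
(467, -304) [354. 288.]
[377. 288.]
[331. 288.]
```

Request:
carry_out --moves '[{"tx": 0.003,"ty": 0.162,"tz": 0,"twist": 0,"fingers": 0.4},{"tx": 0.003,"ty": 0.162,"tz": 0,"twist": 0,"fingers": 0.4},{"tx": 0,"ty": 0,"tz": 0.15,"twist": 0,"fingers": 0.4},{"tx": 0,"ty": 0,"tz": 0.15,"twist": 0,"fingers": 0.4},{"tx": 0,"ty": 0,"tz": 0.06,"twist": 0,"fingers": 0.4},{"tx": 0,"ty": 0,"tz": 0,"twist": 0,"fingers": 0.4},{"tx": 0,"ty": 0,"tz": 0,"twist": 0,"fingers": 0.4}]'

```text
clock: 12.32
eef_pos: [468.6, -301.8, 80.6]
tool_rot: [3.14, -0.001, 0.282]
force: [0.9, -1.0, -0.1]
width: 34.3
gripper_force: 0.0
```

```bash
python3 - <<'E'
from h import *
d=grab('wrist','w6');st()
cv2.imwrite('pics/w6b.png',cv2.resize(d['color'][160:384,140:400],(650,560),interpolation=2))
E
```

```text
{'clock': 12.375, 'eef_pos': [468.811, -301.768, 80.832], 'tool_rot': [3.14, -0.002, 0.282], 'force': [-0.39, -0.278, -0.544], 'width': 33.922, 'qpos': [0.186, 0.799, 0.538, 1.921, -0.694, 0.612, -0.111]}
```

View pics/w6b.png

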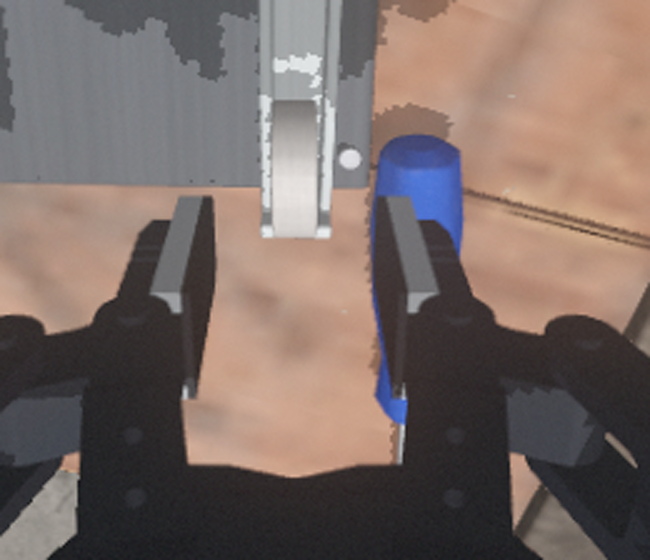

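The bearing is centred between the open fingers at x≈295, and the driver lies below the right finger. I'll lower and grip.

Request:
carry_out --moves '[{"tx": 0,"ty": 0,"tz": 0.04,"twist": 0,"fingers": 0.4},{"tx": 0,"ty": 0,"tz": 0.04,"twist": 0,"fingers": 0.4},{"tx": 0,"ty": 0,"tz": 0.02,"twist": 0,"fingers": 0.4},{"tx": 0,"ty": 0,"tz": 0,"twist": 0,"fingers": 0.4}]'

```text
clock: 12.88
eef_pos: [467.5, -300.9, 48.7]
tool_rot: [-3.141, 0.001, 0.282]
force: [-0.0, 0.1, -0.6]
width: 34.3
gripper_force: 0.0
```

Request:
carry_out --moves '[{"tx": 0,"ty": 0,"tz": 0,"twist": 0,"fingers": 0},{"tx": 0,"ty": 0,"tz": 0,"twist": 0,"fingers": 0},{"tx": 0,"ty": 0,"tz": 0,"twist": 0,"fingers": 0},{"tx": 0,"ty": 0,"tz": 0,"twist": 0,"fingers": 0}]'

```text
clock: 13.38
eef_pos: [468.1, -301.6, 49.7]
tool_rot: [3.141, -0.0, 0.282]
force: [-0.9, -0.6, 1.9]
width: 9.2
gripper_force: 60.4
```

Request:
carry_out --moves '[{"tx": 0,"ty": 0,"tz": -0.05,"twist": 0,"fingers": 0},{"tx": 0,"ty": 0,"tz": -0.1,"twist": 0,"fingers": 0},{"tx": 0,"ty": 0,"tz": -0.15,"twist": 0,"fingers": 0},{"tx": 0,"ty": 0,"tz": -0.15,"twist": 0,"fingers": 0},{"tx": 0,"ty": 0,"tz": -0.15,"twist": 0,"fingers": 0},{"tx": 0,"ty": 0,"tz": -0.15,"twist": 0,"fingers": 0},{"tx": 0,"ty": 0,"tz": -0.1,"twist": 0,"fingers": 0},{"tx": 0,"ty": 0,"tz": 0,"twist": 0,"fingers": 0}]'

```text
clock: 14.38
eef_pos: [468.4, -301.5, 307.2]
tool_rot: [3.139, -0.003, 0.283]
force: [-0.3, 0.7, -1.9]
width: 9.0
gripper_force: 60.1
```

```bash
python3 - <<'E'
from h import *
s=st(); rows(s['eef_pos'],.282,[(440,290,s['eef_pos'][2],1.53,15)])
E
```

```text
{'clock': 14.375, 'eef_pos': [468.352, -301.489, 307.203], 'tool_rot': [3.139, -0.003, 0.283], 'force': [-0.328, 0.68, -1.867], 'width': 8.96, 'qpos': [0.015, 0.526, 0.798, 1.713, -0.422, 1.079, -0.34]}
{'tx': np.float64(0.031), 'ty': np.float64(-0.128), 'tz': np.float64(-0.0), 'twist': -0.0265}
{'tx': np.float64(0.041), 'ty': np.float64(-0.125), 'tz': np.float64(-0.0), 'twist': -0.0265}
{'tx': np.float64(0.051), 'ty': np.float64(-0.121), 'tz': np.float64(-0.0), 'twist': -0.0265}
{'tx': np.float64(0.061), 'ty': np.float64(-0.116), 'tz': np.float64(-0.0), 'twist': -0.0265}
{'tx': np.float64(0.071), 'ty': np.float64(-0.111), 'tz': np.float64(-0.0), 'twist': -0.0265}
{'tx': np.float64(0.08), 'ty': np.float64(-0.105), 'tz': np.float64(-0.0), 'twist': -0.0265}
{'tx': np.float64(0.088), 'ty': np.float64(-0.098), 'tz': np.float64(-0.0), 'twist': -0.0265}
{'tx': np.float64(0.096), 'ty': np.float64(-0.09), 'tz': np.float64(-0.0), 'twist': -0.0265}
{'tx': np.float64(0.103), 'ty': np.float64(-0.082), 'tz': np.float64(-0.0), 'twist': -0.0265}
{'tx': np.float64(0.109), 'ty': np.float64(-0.073), 'tz': np.float64(-0.0), 'twist': -0.0265}
{'tx': np.float64(0.115), 'ty': np.float64(-0.064), 'tz': np.float64(-0.0), 'twist': -0.0265}
{'tx': np.float64(0.12), 'ty': np.float64(-0.054), 'tz': np.float64(-0.0), 'twist': -0.0265}
{'tx': np.float64(0.124), 'ty': np.float64(-0.044), 'tz': np.float64(-0.0), 'twist': -0.0265}
{'tx': np.float64(0.127), 'ty': np.float64(-0.033), 'tz': np.float64(-0.0), 'twist': -0.0265}
{'tx': np.float64(0.13), 'ty': np.float64(-0.023), 'tz': np.float64(-0.0), 'twist': -0.0265}
```

Request:
carry_out --moves '[{"tx": 0.031,"ty": -0.128,"tz": 0,"twist": -0.0265,"fingers": 0},{"tx": 0.041,"ty": -0.125,"tz": 0,"twist": -0.0265,"fingers": 0},{"tx": 0.051,"ty": -0.121,"tz": 0,"twist": -0.0265,"fingers": 0},{"tx": 0.061,"ty": -0.116,"tz": 0,"twist": -0.0265,"fingers": 0},{"tx": 0.071,"ty": -0.111,"tz": 0,"twist": -0.0265,"fingers": 0},{"tx": 0.08,"ty": -0.105,"tz": 0,"twist": -0.0265,"fingers": 0},{"tx": 0.088,"ty": -0.098,"tz": 0,"twist": -0.0265,"fingers": 0},{"tx": 0.096,"ty": -0.09,"tz": 0,"twist": -0.0265,"fingers": 0},{"tx": 0.103,"ty": -0.082,"tz": 0,"twist": -0.0265,"fingers": 0},{"tx": 0.109,"ty": -0.073,"tz": 0,"twist": -0.0265,"fingers": 0},{"tx": 0.115,"ty": -0.064,"tz": 0,"twist": -0.0265,"fingers": 0},{"tx": 0.12,"ty": -0.054,"tz": 0,"twist": -0.0265,"fingers": 0}]'

```text
clock: 15.88
eef_pos: [443.3, 173.0, 303.6]
tool_rot: [-3.139, 0.002, 1.284]
force: [0.3, 0.4, -0.2]
width: 9.2
gripper_force: 60.1
```

Request:
carry_out --moves '[{"tx": 0.124,"ty": -0.044,"tz": 0,"twist": -0.0265,"fingers": 0},{"tx": 0.127,"ty": -0.033,"tz": 0,"twist": -0.0265,"fingers": 0},{"tx": 0.13,"ty": -0.023,"tz": 0,"twist": -0.0265,"fingers": 0},{"tx": 0,"ty": 0,"tz": 0,"twist": 0,"fingers": 0},{"tx": 0,"ty": 0,"tz": 0,"twist": 0,"fingers": 0}]'

```text
clock: 16.5
eef_pos: [438.1, 289.0, 303.6]
tool_rot: [-3.14, 0.002, 1.53]
force: [0.4, 0.2, -0.8]
width: 9.1
gripper_force: 60.1
```

```bash
python3 - <<'E'
from h import *
d=grab('wrist','w7');st()
cv2.imwrite('pics/w7b.png',cv2.resize(d['color'],(800,600)))
E
```

```text
{'clock': 16.55, 'eef_pos': [438.495, 288.603, 303.893], 'tool_rot': [-3.14, 0.002, 1.529], 'force': [-0.2, 0.36, -1.072], 'width': 8.96, 'qpos': [-0.937, 0.406, 0.431, 1.789, -0.197, 0.992, -0.469]}
```

View pics/w7b.png

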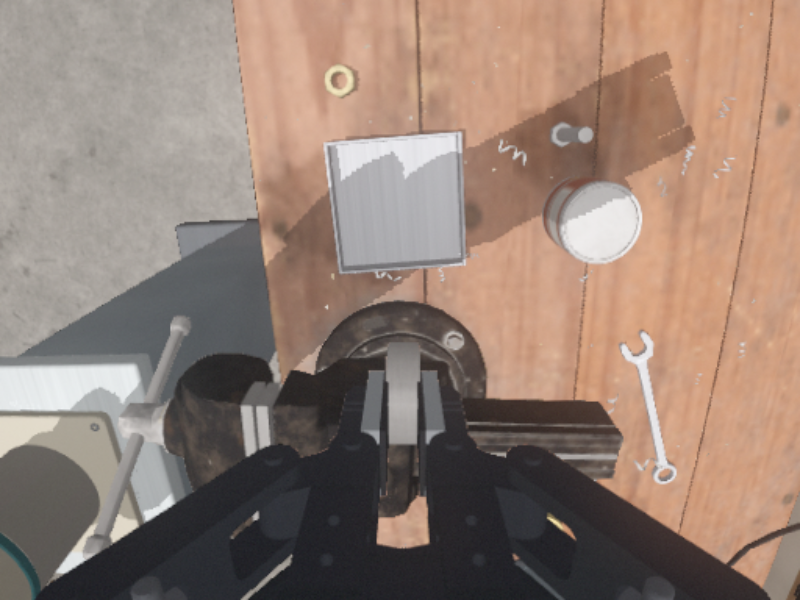

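The bearing is held. The tray corners are at (325,143), (462,131), (465,266) and (340,272).

```bash
python3 - <<'E'
from h import *
d=load('w7');k=1.5625
C=np.array([at_z(d,u/k-.2,v/k-.2,22)[:2] for u,v in[(325,143),(462,131),(465,266),(340,272)]]);print(C.round(),C.mean(0))
R=Ro.from_euler('xyz',[np.pi,0,1.53]).as_matrix(); print((R.T@np.array([*(C.mean(0)-[438.5,288.6]),0])/300).round(3))
for u,v,z in[(573,134,63),(600,222,60)]:print(at_z(d,u/k,v/k,z))
E
```

```text
[[375. 370.]
 [490. 375.]
 [493. 258.]
 [379. 257.]] [434.36234347 315.00467815]
[ 0.087 -0.017 -0.   ]
[570.52530295 370.03380345  63.        ]
[598.11472677 301.12109782  60.        ]
```

Request:
carry_out --moves '[{"tx": 0.087,"ty": -0.017,"tz": 0,"twist": 0,"fingers": 0},{"tx": 0,"ty": 0,"tz": 0.15,"twist": 0,"fingers": 0},{"tx": 0,"ty": 0,"tz": 0.15,"twist": 0,"fingers": 0},{"tx": 0,"ty": 0,"tz": 0.15,"twist": 0,"fingers": 0},{"tx": 0,"ty": 0,"tz": 0.15,"twist": 0,"fingers": 0},{"tx": 0,"ty": 0,"tz": 0.15,"twist": 0,"fingers": 0},{"tx": 0,"ty": 0,"tz": 0.1,"twist": 0,"fingers": 0},{"tx": 0,"ty": 0,"tz": 0.02,"twist": 0,"fingers": 0},{"tx": 0,"ty": 0,"tz": 0,"twist": 0,"fingers": 0},{"tx": 0,"ty": 0,"tz": 0,"twist": 0,"fingers": 0}]'

```text
clock: 17.8
eef_pos: [435.8, 316.8, 44.8]
tool_rot: [3.14, -0.001, 1.531]
force: [-0.2, -0.1, -1.3]
width: 9.1
gripper_force: 60.1
```

Request:
carry_out --moves '[{"tx": 0,"ty": 0,"tz": 0.015,"twist": 0,"fingers": 0},{"tx": 0,"ty": 0,"tz": 0.007,"twist": 0,"fingers": 0},{"tx": 0,"ty": 0,"tz": 0.007,"twist": 0,"fingers": 0},{"tx": 0,"ty": 0,"tz": 0,"twist": 0,"fingers": 0}]'

```text
clock: 18.3
eef_pos: [434.7, 316.5, 34.5]
tool_rot: [-3.141, 0.0, 1.531]
force: [-0.9, -0.2, -0.2]
width: 9.1
gripper_force: 60.1
```

Request:
carry_out --moves '[{"tx": 0,"ty": 0,"tz": 0,"twist": 0,"fingers": 0.2},{"tx": 0,"ty": 0,"tz": 0,"twist": 0,"fingers": 0.4},{"tx": 0,"ty": 0,"tz": 0,"twist": 0,"fingers": 0.5},{"tx": 0,"ty": 0,"tz": -0.03,"twist": 0,"fingers": 0.5},{"tx": 0,"ty": 0,"tz": -0.1,"twist": 0,"fingers": 0.5},{"tx": 0,"ty": 0,"tz": -0.15,"twist": 0,"fingers": 0.5},{"tx": 0,"ty": 0,"tz": -0.15,"twist": 0,"fingers": 0.5},{"tx": 0,"ty": 0,"tz": -0.1,"twist": 0,"fingers": 0.5},{"tx": 0,"ty": 0,"tz": 0,"twist": 0,"fingers": 0.5},{"tx": 0,"ty": 0,"tz": 0,"twist": 0,"fingers": 0.5},{"tx": 0,"ty": 0,"tz": 0,"twist": 0,"fingers": 0.5},{"tx": 0,"ty": 0,"tz": 0,"twist": 0,"fingers": 0.5}]'

```text
clock: 19.8
eef_pos: [434.4, 316.2, 192.8]
tool_rot: [-3.14, 0.001, 1.531]
force: [-0.1, -0.7, -0.1]
width: 42.8
gripper_force: 0.0
```

```bash
python3 - <<'E'
from h import *
d=grab('wrist','w8');e=grab('side','d8');st()
cv2.imwrite('pics/w8b.png',np.hstack([cv2.resize(d['color'],(480,360)),cv2.resize(e['color'][210:300,240:320],(320,360))]))
E
```

```text
{'clock': 19.9, 'eef_pos': [434.604, 316.287, 193.06], 'tool_rot': [-3.141, 0.001, 1.531], 'force': [0.198, 0.236, 0.42], 'width': 42.97, 'qpos': [-0.931, 0.56, 0.376, 1.891, -0.291, 0.745, -0.431]}
```

View pics/w8b.png

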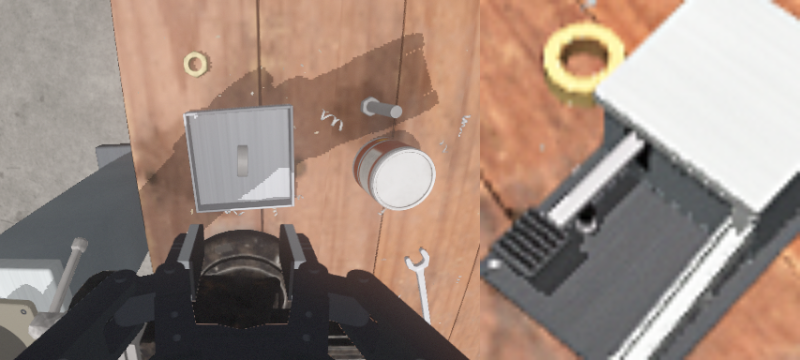

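The bearing stands on its rim in the middle of the tray at about (242,160), and the lid is shut. I'll check that it's still, then hand in.

Request:
carry_out --moves '[{"tx": 0,"ty": 0,"tz": 0,"twist": 0,"fingers": 0.5},{"tx": 0,"ty": 0,"tz": 0,"twist": 0,"fingers": 0.5},{"tx": 0,"ty": 0,"tz": 0,"twist": 0,"fingers": 0.5},{"tx": 0,"ty": 0,"tz": 0,"twist": 0,"fingers": 0.5},{"tx": 0,"ty": 0,"tz": 0,"twist": 0,"fingers": 0.5},{"tx": 0,"ty": 0,"tz": 0,"twist": 0,"fingers": 0.5},{"tx": 0,"ty": 0,"tz": 0,"twist": 0,"fingers": 0.5},{"tx": 0,"ty": 0,"tz": 0,"twist": 0,"fingers": 0.5}]'

```text
clock: 20.9
eef_pos: [434.8, 316.5, 193.7]
tool_rot: [-3.142, -0.0, 1.531]
force: [0.3, -0.4, 0.4]
width: 43.0
gripper_force: 0.0
```

```bash
python3 - <<'E'
from h import *
a=load('w8')['color'];d=grab('wrist','w9')['color']
s=np.s_[120:220,205:310]
D=cv2.absdiff(a[s],d[s]).max(2); print(D.max(),(D>25).sum())
if (D>25).sum()<60: print(job.finish_job())
E
```

```text
76 225
```

```bash
python3 - <<'E'
from h import *
A=cv2.cvtColor(load('w8')['color'],6).astype(np.float32);B=cv2.cvtColor(load('w9')['color'],6).astype(np.float32)
C=cv2.cvtColor(grab('wrist','w10')['color'],6).astype(np.float32)
for X,Y in((A,B),(B,C)):
  for s in(np.s_[140:204,228:292],np.s_[30:110,170:330],np.s_[130:230,370:480]): print(np.round(cv2.phaseCorrelate(X[s].copy(),Y[s].copy()),2) if 0 else cv2.phaseCorrelate(X[s].copy(),Y[s].copy()))
E
```

```text
((-0.5152204091939936, -0.07486527823527211), 0.9066531518474221)
((-0.65127099171292, 0.6157783083160524), 0.9736805087327958)
((-1.4335664412922782, 0.32718989796551057), 0.9529875613848369)
((0.056639302831747784, -0.004219386772483347), 1.0221130652353168)
((-0.00180991252949525, -0.024695262972194598), 0.9974718563631177)
((-0.005158145068911324, 0.00509176027179592), 1.0003411168654759)
```

The small image shift came from the arm's own drift: over the last pair of frames the bearing is still. Handing in.

```bash
python3 -c "
from cell import job
print(job.finish_job())"
```

```text
the job is handed in; nothing more can be done
None
```

I handed the job in at about 21 s: the bearing is standing still on its rim in the middle of the steel tray, the lid is shut, and the pedal was held at about 15 N. The result of the judging was not shown to me.

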